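# Hook a headset arm into the slotted desk upright

### The arm

A 6-joint arm with a two-finger parallel gripper is mounted at the origin on a cart in front of the work surface, level with it; the furniture and walls round the work are solid. World frame = base frame: x ahead of the robot, y to its left, z up, the work surface at z = 0. Lengths are in m, angles in rad, forces in N, time in s.
With the tool pointing down it reaches from about 0.375 to 0.9 m from the base axis. Payload 3.1 kg.
Tool frame: the origin (TCP) lies at the very end of the fingers, on their centre line; the grasp point (between the pads) lies 19 mm behind it; x points along the fingers, z is the direction in which the jaws open and shut, and the axes are right-handed (so a half turn about x gives the same grasp; the last joint's range is limited). The gripper opens to 85 mm and grips with 20 to 120 N. Pads are 22 mm wide; open, the fingers measure 114 mm over their backs; the gripper's body (76 mm by 85 mm) begins 54 mm behind the grasp point. The pads swing forward as they close: fully open they stand 13 mm farther back than shut.
Start: joints at [-1.399, 0.527, 1.433, -0, 1.181, -0.178], TCP at [0.214, -0.587, 0.231] pointing down, gripper open.
Joint ranges: [-3.08, 3.08], [-0.75, 2.2], [0.22, 2.44], [-1.43, 4.57], [0, 2.65], [-2.85, 2.85]. Speed limits (rad/s): [2.79, 2.79, 3.14, 3.14, 3.14, 3.14].

### API

Orientations are given as a rotation vector (axis times angle).
In Python, from bench import * gives the robot as it stands.
- The arm moves only by the shell command python3 -m creep 'ROWS' [FORCE]. ROWS is a JSON object of lists of equal length, an entry for each row: "linear": the shift along the tool's x, y, z in units of 60 mm (1.0 is 60 mm), a list of three; "yaw": the turn about the tool's x in units of 0.15 rad (1.0 is 0.15 rad); "grip": the opening, from 0 (shut) to 1 (fully open). In form: {"linear": [[tx, ty, tz], ...], "yaw": [yaw, ...], "grip": [grip, ...]}. A call has 1 to 5 rows; each row shifts and turns the commanded pose from where the row before left it, along the tool's axes as they then stand; what a row does not reach is not made up. A row lasts 1/8 s, in which the tool goes at most 62.5 mm and 10.7 degrees, less where a joint would pass 70% of its speed; a pose out of reach is approached as far as the arm can. A call with a number of a shift or a turn outside -1 to 1 is refused whole. A call with a gripper value outside its range is refused whole. The fingers move at their own pace and stop on an object; FORCE is the grip in N (left out, the last holds). Time passes only in rows, so rows that do not move let the fingers close. It gives the time, the measured TCP pose, the force and the opening at its end, in the units of the state.
- state(): the state, without advancing time (a new reading comes with each control period).
- read_camera(name): name is "scene" or "top" or "wrist"; returns a dict with "img" (420x560x3 uint8, red, green, blue), "mtx" (3x3 intrinsics, pixels), "extrinsics" (4x4, takes a point from world to camera coordinates); the wrist camera has in their place "hand_eye" (4x4, takes a point from camera to tool coordinates, whose origin is the TCP and whose axes are the tool frame's). Camera axes: x right, y down, z forward; pixel columns grow to the right and rows downward; lengths in m; the calibration is good to about 2 mm. A picture is of the moment at which its call begins: read the wrist's pose just before it. There is no depth.
- job_done(): hands the job in, once; it reports no verdict.
The state is a dict: "t": time; "q": joint angles; "qd": joint speeds; "joint_efforts": joint torques, N m; "ee_pos": TCP position; "orientation": TCP orientation; "wrist_force": force on the tool from outside, world axes, zero at the start; "ft_torque": the same for the moment, N m; "grip_width": finger opening in m.
Only numpy, scipy, OpenCV 4.12 (cv2) and the standard library are available. Lean on these libraries where they do the work, as an engineer would, in place of code of your own. Each camera call takes 0.05 s, during which the arm holds its last target.

### The job

Pick up the headset arm and fit it to the slotted upright on the desk: put its two claws straight through the upper two of the three slots, which pushes the spring catch in, then press the headset arm down until the claws are fully seated and the catch springs out over the top of its back plate. Let go and leave it locked on the upright, and leave the mouse, calculator, tape roll and tall carton where they are.

Things in the scene. Friction and masses are not known exactly. Their poses are not given: they have to be found in the camera images.
- headset_arm: Loose dark steel headset arm, about 0.25 kg, standing on the desk. Origin: middle of the lower edge of the rear face of its back plate (50 wide, 100 high, 6 mm thick). z up; x out of the rear face, the way its two claws point; y across. A bar runs from the plate to -x, ending at x -130 mm in a 102 mm wide round-bar arch whose two feet (y +-45 mm) stand at z 0, as the plate's lower edge does.
- bar_grip (a point): Middle of the headset arm's bar near the balance point, the place to grip from above: at x -75, y 0, z 68 mm in the arm's frame, same axes. The bar is 14 mm wide (y -7..7) and 16 mm high (z 60..76) from plate to arch.
- upper_claw_tip (a point): Lower tip of the headset arm's upper claw: x 12.5, y 0, z 52 mm in the arm's frame, same axes. Each claw is 10 mm wide: a neck x 0..15, 12 mm high, with its underside at z 66 (upper) or z 20 mm (lower), and at its end a hook turned down 14 mm, x 8..15 (last 5 mm only x 10..15).
- upright: Fixed grey slotted upright, 214 mm high, on a base plate (x -70..40, y -60..60, 8 mm thick). Origin: on the front face of the slotted plate, mid-width, at desk level; z up, x into the plate (the way claws go in). Plate 5 mm thick, 50 mm wide, hollow to x 26 behind. Three slots one above the other on the centre line, each 16 mm wide, 34 mm high: z 50..84, 96..130, 142..176 mm.
- seat (a point): Point on the upright's front face 76 mm above the desk, axes as the upright's: where the headset arm's origin is when fully seated, necks resting on the lower edges of the upper two slots. The claws go in with the arm's origin 14 to 22 mm above this point, back plate flat on the front face. Hooks have 3 mm play, so a released arm may lean forward 0.04 rad.
- catch (a joint): Spring catch above the top slot: a steel block 22 mm wide, z 179..195 mm, standing 9 mm out of the upright's front face. 0 = sprung out; grows as it is pushed into the plate (m, up to 0.012); 3 N to start, 4.4 N flush. It springs out by itself over the back plate's top edge (then at z 176 mm) once the arm is fully down.
- calculator: Desk calculator 128x92x25 mm lying flat, a bystander; origin centre of underside. It and the headset arm stand on opposite sides of the upright, either way round.
- mouse: Black computer mouse 108x60x36 mm, a bystander in front of the upright; origin centre of underside.
- tape_roll: Brown tape roll 94x92x48 mm lying flat, a bystander to the right of the upright; origin centre of underside.
- carton_c: Tall white carton 60x60x85 mm, a bystander to the left of the upright; origin centre of underside.

How it is judged:
By the outcome, as a careful person would: the job done as asked, in the order asked, and still so for the second after the job is handed in, with the robot touching nothing.
It also fails if it takes over 45 s, if anything falls off the work surface, if the arm or the gripper's body presses on something with over 40 N, if the wrist force passes 120 N, or if a joint passes its speed limit or range.

## Working session

There is one attempt and no reset: what is moved stays moved. The work goes in short steps, Python scripts to look and compute and a shell command to move; the robot and the scene stay as the last step left them, time stands still between calls to the robot, and variables do not carry over. Pictures are saved under pics/ and viewed, and the job is handed in when it is done.

```bash
ls; mkdir -p pics
python3 - <<'E'
from bench import *
import cv2
s=state(); print(s)
for n in ("scene","top"):
    c=read_camera(n); cv2.imwrite(f"pics/{n}0.png",c["img"][:,:,::-1]); print(n,c["mtx"],c["extrinsics"])
E
```

```text
pics
{'t': 0.0, 'q': array([-1.39949271e+00,  5.28472878e-01,  1.43394034e+00,  1.82187203e-05,
        1.18142210e+00, -1.78511367e-01]), 'qd': array([-0.00044854, -0.00130673, -0.00027931, -0.00126972, -0.00303769,
        0.00026397]), 'joint_efforts': array([-1.46853912e-03, -4.42352808e+01, -1.78025633e+01, -1.87453829e-04,
        8.33822996e-03,  1.04809959e-05]), 'ee_pos': array([ 0.21409963, -0.58639455,  0.23031742]), 'orientation': array([ 0.94931329,  1.35623303, -0.94666188]), 'wrist_force': array([ 0.32749651,  0.70904191, -0.55110194]), 'ft_torque': array([-0.01257786, -0.00141358,  0.04052412]), 'grip_width': 0.08560933168184165}
scene [[407.63962884   0.         279.35308855]
 [  0.         407.63962884 210.20943708]
 [  0.           0.           1.        ]] [[-0.72012069 -0.69371837 -0.01345405  0.39696284]
 [-0.31382545  0.34294062 -0.88538428  0.26845666]
 [ 0.61882128 -0.63336131 -0.46466511  0.75503698]
 [ 0.          0.          0.          1.        ]]
top [[472.63658828   0.         271.9013292 ]
 [  0.         472.63658828 216.7907019 ]
 [  0.           0.           1.        ]] [[ 0.00565037 -0.99995327 -0.00784367  0.03857476]
 [-0.98952631 -0.00445969 -0.14428374  0.50648613]
 [ 0.14424202  0.00857678 -0.98950527  1.27001317]
 [ 0.          0.          0.          1.        ]]
```

View pics/scene0.png

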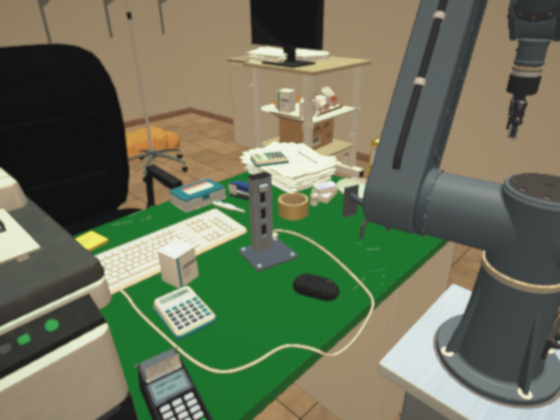

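View pics/top0.png

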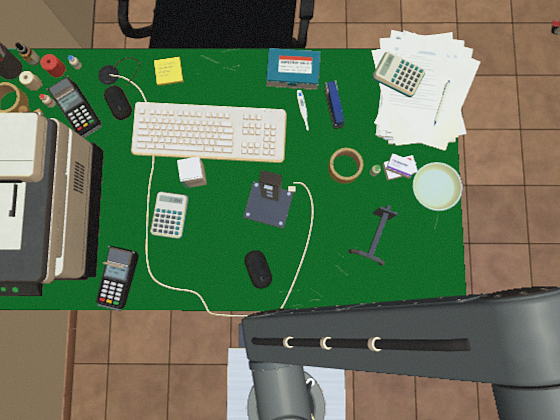

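The scene view shows the upright at (262,215). The top view shows the headset arm at about (377,235), with its plate end at the top near (387,210) and its arch at (367,250). In the top view the upright is at (270,190), with the base plate's front towards the robot. I'll zoom in on both.

Run:
```python
import cv2
t=cv2.imread("pics/top0.png"); s=cv2.imread("pics/scene0.png")
a=cv2.resize(t[160:290,225:425],None,fx=4,fy=4,interpolation=cv2.INTER_CUBIC); cv2.imwrite("pics/topz.png",a)
b=cv2.resize(s[150:300,220:420],None,fx=4,fy=4,interpolation=cv2.INTER_CUBIC); cv2.imwrite("pics/scenez.png",b)
```

```text
(no output)
```

View pics/topz.png

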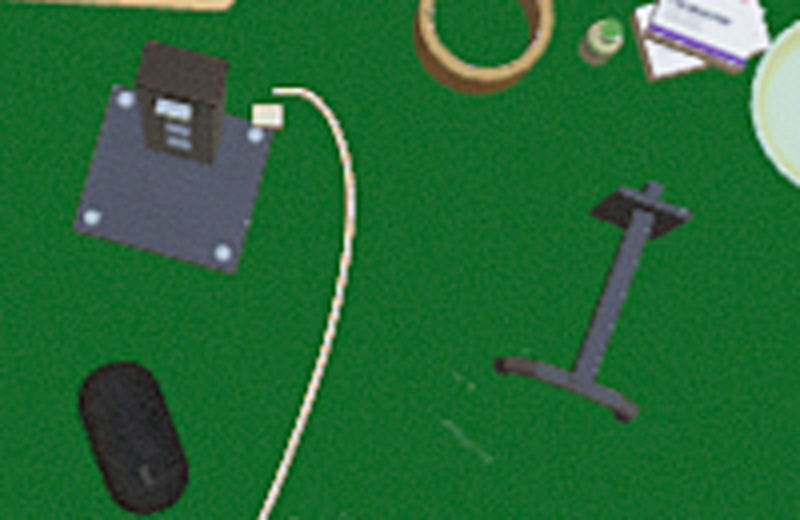

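View pics/scenez.png

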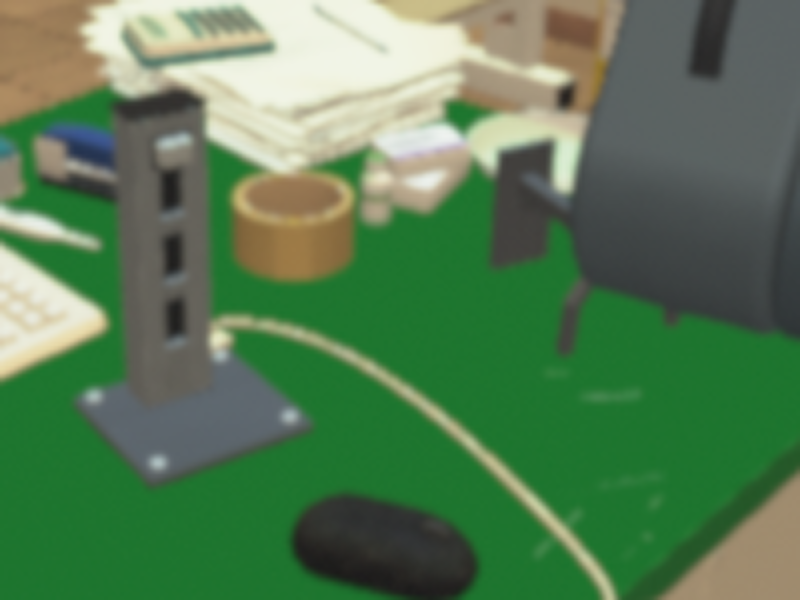

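```bash
cat > h.py <<'E'
import numpy as np, cv2
from scipy.spatial.transform import Rotation as R
def ray(c,px,z):
    K=c["mtx"];E=c["extrinsics"];d=E[:3,:3].T@np.linalg.inv(K)@np.array([px[0],px[1],1.]);o=-E[:3,:3].T@E[:3,3]
    return o+d*(z-o[2])/d[2]
def proj(c,P):
    E=c["extrinsics"];p=E[:3,:3]@np.asarray(P)+E[:3,3];p=c["mtx"]@p;return p[:2]/p[2]
def wcam(c,s):
    T=np.eye(4);T[:3,:3]=R.from_rotvec(s["orientation"]).as_matrix();T[:3,3]=s["ee_pos"]
    d=dict(c);d["extrinsics"]=np.linalg.inv(T@c["hand_eye"]);return d
E
python3 - <<'E'
from bench import *
from h import *
c=read_camera("top"); s=read_camera("scene")
def z2(p,o=(225,160)): return ((p[0]+.5)/4-.5+o[0],(p[1]+.5)/4-.5+o[1])
r=lambda p,z: ray(c,z2(p),z).round(4)
FL,FR,RR,RL=[r(p,.008) for p in((75,230),(235,272),(272,130),(113,87))]
print("base",FL,FR,RR,RL,np.linalg.norm(FL-FR),np.linalg.norm(FL-RL))
fx=((RL-FL)+(RR-FR))[:2];fx/=np.linalg.norm(fx);yw=np.arctan2(fx[1],fx[0])
print("yaw",yw, "from front edge",np.arctan2(*(((FL-FR)[:2])*[-1,1])))
ctr=(FL+FR+RR+RL)[:2]/4; print("origin", ctr+fx*.015)
# top of upright
T=[r(p,.214) for p in((137,88),(222,106),(228,62),(147,42))];print("top",T,(T[0]+T[1])/2,np.linalg.norm(T[0]-T[1]))
# arm: bar mask
im=c["img"].astype(int)
m=((im[...,1]-im[...,0])<25).astype(np.uint8);m[:,:345]=0;m[:200]=0;m[275:]=0;m[:,402:]=0
n,l,st,_=cv2.connectedComponentsWithStats(m);k=1+st[1:,4].argmax();ys,xs=np.where(l==k);print(st[k])
a=r((645,215),.076);b=r((585,380),.076);print("bar",a,b,np.linalg.norm(a-b),np.arctan2(*((a-b)[:2][::-1])))
print("plate top",r((622,188),.1),r((690,213),.1), "arch feet",r((500,366),.0),r((630,413),.0))
# scene: slots front centres; base corners
q=lambda p,z: ray(s,z2(p,(220,150)),z).round(4)
print("scene base",q((153,480),.008),q((312,425),.008),q((78,400),.008))
E
```

```text
base [0.5092 0.1221 0.008 ] [0.4798 0.0089 0.008 ] [ 0.5817 -0.0172  0.008 ] [0.6126 0.0964 0.008 ] 0.11695554711085746 0.10654599945563423
yaw -0.24715506289785946 from front edge -0.25410325434906833
origin [0.56036919 0.0488803 ]
top [array([0.5661, 0.0715, 0.214 ]), array([0.5552, 0.0202, 0.214 ]), array([0.5823, 0.0167, 0.214 ]), array([0.5946, 0.0658, 0.214 ])] [0.56065 0.04585 0.214  ] 0.05244520950477746
[348 205  50  61 572]
bar [ 0.5112 -0.2645  0.076 ] [ 0.4006 -0.2217  0.076 ] 0.11859257986906262 -0.3692321914875805
plate top [ 0.5254 -0.2443  0.1   ] [ 0.509  -0.2884  0.1   ] arch feet [ 0.4151 -0.1775  0.    ] [ 0.3827 -0.2678  0.    ]
scene base [0.5065 0.1213 0.008 ] [0.4752 0.0117 0.008 ] [0.6068 0.094  0.008 ]
```

```bash
cat > go.py <<'E'
import sys
from bench import *
from h import *
# usage: go.py x y z yaw(jaw-normal dir: arm x axis in world)
def need(x,y,z,yaw):
    s=state();M=R.from_rotvec(s["orientation"]).as_matrix()
    d=M.T@(np.array([x,y,z])-s["ee_pos"])
    yax=np.array([np.cos(yaw),np.sin(yaw),0]) # want tool y parallel (+/-) to this
    v=M.T@yax; a=np.arctan2(v[2],v[1]); a=(a+np.pi/2)%np.pi-np.pi/2
    print("t",s["t"].__round__(2),"pos",s["ee_pos"].round(4),"x",M[:,0].round(3),"y",M[:,1].round(3),"z",M[:,2].round(3),"q6",s["q"].round(2)[5])
    print("shift units",(d/.06).round(3),"yaw rad",a.round(4),"units",(a/.15).round(3),"F",s["wrist_force"].round(1),"grip",s["grip_width"].round(4))
    # after full turn shift in turned frame
    M2=M@R.from_rotvec([a,0,0]).as_matrix();print("shift units if turned first",(M2.T@(np.array([x,y,z])-s["ee_pos"])/.06).round(3))
if __name__=="__main__": need(*map(float,sys.argv[1:5]))
E
python3 go.py 0.447 -0.239 0.23 -0.37
```

```text
t 0.2 pos [ 0.2142 -0.5867  0.2307] x [-0.     0.001 -1.   ] y [0.939 0.343 0.   ] z [ 0.343 -0.939 -0.001] q6 -0.18Traceback (most recent call last):
  File "go.py", line 14, in <module>
    if __name__=="__main__": need(*map(float,sys.argv[1:5]))
                             ~~~~^^^^^^^^^^^^^^^^^^^^^^^^^^^
  File "go.py", line 11, in need
    print("shift units",(d/.06).round(3),"yaw rad",a.round(4),"units",(a/.15).round(3),"F",s["wrist_force"].round(1),"grip",s["grip_width"].round(4))
                                                                                                                            ^^^^^^^^^^^^^^^^^^^^^
AttributeError: 'float' object has no attribute 'round'
```

```bash
sed -i 's/s\["grip_width"\].round(4)/round(s["grip_width"],4)/' go.py; python3 go.py 0.447 -0.239 0.23 -0.37
```

```text
t 0.2 pos [ 0.2142 -0.5867  0.2307] x [-0.     0.001 -1.   ] y [0.939 0.343 0.   ] z [ 0.343 -0.939 -0.001] q6 -0.18
shift units [ 0.018  5.632 -4.114] yaw rad 0.7198 units 4.799 F [ 0.2 -0.4 -0.1] grip 0.0853
shift units if turned first [ 0.018  1.522 -6.806]
```

```bash
python3 -m creep '{"linear":[[0,0.7,-0.5],[0,0.7,-0.5],[0,0.7,-0.5],[0,0.7,-0.5],[0,0.7,-0.5]],"yaw":[0,0,0,0,0],"grip":[1,1,1,1,1]}'; python3 go.py 0.447 -0.239 0.23 -0.37
```

```text
t: 0.82
ee_pos: [0.3608, -0.3728, 0.2313]
orientation: [0.948, 1.354, -0.948]
wrist_force: [0.4, -0.1, -0.6]
grip_width: 0.0854
t 0.82 pos [ 0.3608 -0.3728  0.2313] x [ 0.  0. -1.] y [0.94  0.342 0.   ] z [ 0.342 -0.94   0.   ] q6 0.2
shift units [ 0.021  2.113 -1.603] yaw rad 0.7194 units 4.796 F [ 0.4 -0.1 -0.6] grip 0.0854
shift units if turned first [ 0.021  0.533 -2.598]
```

```bash
python3 -m creep '{"linear":[[0,0.7,-0.53],[0,0.7,-0.53],[0,0.7,-0.53],[0,0,0],[0,0,0]],"yaw":[0,0,0,0.96,0.96],"grip":[1,1,1,1,1]}';python3 -m creep '{"linear":[[0,0,0],[0,0,0],[0,0,0],[0,0,0]],"yaw":[0.96,0.96,0.96,0],"grip":[1,1,1,1]}'; python3 go.py 0.447 -0.239 0.23 -0.37
python3 - <<'E'
from bench import *
from h import *
s=state();c=wcam(read_camera("wrist"),s);cv2.imwrite("pics/w1.png",c["img"][:,:,::-1]);np.save("w1.npy",c,allow_pickle=True)
print(c["hand_eye"].round(3))
for P in((.447,-.239,.076),(.517,-.266,.1)):print(proj(c,P))
E
```

```text
t: 1.45
ee_pos: [0.4462, -0.2403, 0.2313]
orientation: [1.165, 1.237, -1.165]
wrist_force: [0.8, 0.4, 0.3]
grip_width: 0.0856
t: 1.95
ee_pos: [0.4457, -0.2413, 0.2312]
orientation: [1.475, 1.012, -1.475]
wrist_force: [0.5, -1.0, 0.8]
grip_width: 0.0855
t 1.95 pos [ 0.4457 -0.2413  0.2312] x [-0.  0. -1.] y [ 0.933 -0.36  -0.   ] z [-0.36  -0.933 -0.   ] q6 1.22
shift units [ 0.02   0.006 -0.044] yaw rad 0.0015 units 0.01 F [ 0.5 -1.   0.8] grip 0.0855
shift units if turned first [ 0.02   0.006 -0.044]
[[ 0.    -0.31   0.951 -0.143]
 [-0.    -0.951 -0.31   0.08 ]
 [ 1.    -0.    -0.    -0.001]
 [ 0.     0.     0.     1.   ]]
[278.36309486 189.79962365]
[277.99590219 112.13370817]
```

View pics/w1.png

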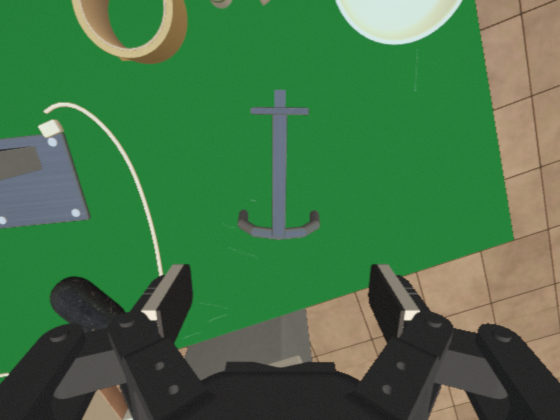

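The wrist view shows the arm nearly aligned with the tool. The plate is at row 111, columns 250–308, the upper claw end is at row 90, and the arch is at row 235. Next I'll measure the centreline from the mask.

```bash
cat > marm.py <<'E'
from h import *
def meas(c,zoff=0.):
    im=c["img"].astype(int); m=((im[...,1]-im[...,0])<25)
    out={}
    def rowc(r):
        xs=np.where(m[r,262:297])[0]+262; return xs.mean(),len(xs)
    pts=np.array([(rowc(r)[0],r) for r in range(125,215)])
    W=np.array([ray(c,p,.076+zoff) for p in pts])
    vx,vy,x0,y0=cv2.fitLine(W[:,:2].astype(np.float32),cv2.DIST_HUBER,0,1e-4,1e-4).ravel()
    d=np.array([vx,vy])*np.sign(vx); yaw=np.arctan2(d[1],d[0])
    print("bar yaw",yaw,"width px",rowc(170),"pt",x0,y0)
    return d,np.array([x0,y0]),m
E
python3 - <<'E'
from marm import *
c=np.load("w1.npy",allow_pickle=True).item()
d,p,m=meas(c)
for col in (256,262,298,304):
    r=np.where(m[100:125,col])[0]+100; print(col,r.min(),r.max())
r=np.where(m[80:100,280])[0]+80;print("claw end row",r.min())
xs=np.where(m[110,240:320])[0]+240;print("plate cols",xs.min(),xs.max())
for n,px,z in(("plate rear top",(280,106.8),.1),("plate front top",(280,114.5),.1),("claw end",(280,r.min()-.5),.078),("arch outer",(279,238),.076)):
    P=ray(c,px,z);print(n,P.round(4),"along",(d@(P[:2]-p)).round(4))
E
python3 - <<'E'
import cv2
i=cv2.imread("pics/w1.png")[80:250,225:335];cv2.imwrite("pics/w1z.png",cv2.resize(i,None,fx=3.5,fy=3.5,interpolation=cv2.INTER_CUBIC))
E
```

```text
bar yaw -0.38543534 width px (np.float64(279.0), 13) pt 0.461969 -0.24521406
256 107 113
262 107 113
298 108 114
304 108 114
claw end row 90
plate cols 251 308
plate rear top [ 0.5204 -0.2692  0.1   ] along 0.0632
plate front top [ 0.5146 -0.2669  0.1   ] along 0.0569
claw end [ 0.5343 -0.2745  0.078 ] along 0.078
arch outer [ 0.3976 -0.2205  0.076 ] along -0.0689
```

View pics/w1z.png

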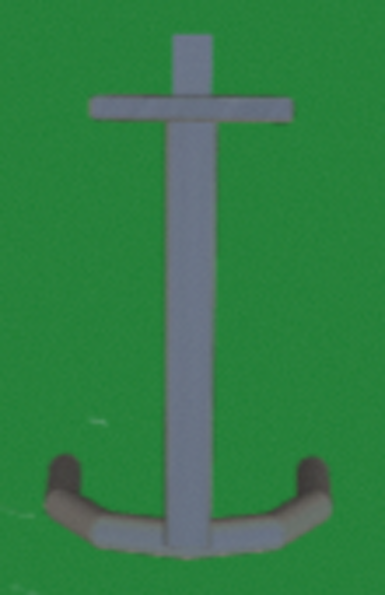

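```bash
python3 go.py 0.4509 -0.2407 0.049 -0.385
```

```text
t 2.0 pos [ 0.4457 -0.2414  0.2312] x [-0.  0. -1.] y [ 0.933 -0.36  -0.   ] z [-0.36  -0.933 -0.   ] q6 1.22
shift units [ 3.037  0.077 -0.042] yaw rad 0.0173 units 0.115 F [-0.2 -1.  -0.2] grip 0.0853
shift units if turned first [ 3.037  0.077 -0.043]
```

```bash
python3 -m creep '{"linear":[[0,0.08,-0.04],[0.8,0,0],[0.8,0,0],[0.7,0,0],[0.4,0,0]],"yaw":[0.12,0,0,0,0],"grip":[1,1,1,1,1]}' 90; python3 -m creep '{"linear":[[0.3,0,0],[0,0,0]],"yaw":[0,0],"grip":[1,1]}'; python3 go.py 0.4509 -0.2407 0.049 -0.385
```

```text
t: 2.62
ee_pos: [0.4508, -0.2404, 0.0672]
orientation: [1.489, 1.003, -1.49]
wrist_force: [0.2, 0.4, 0.0]
grip_width: 0.0855
t: 2.88
ee_pos: [0.4508, -0.2405, 0.05]
orientation: [1.489, 1.003, -1.49]
wrist_force: [-0.5, 0.2, -0.4]
grip_width: 0.0854
t 2.88 pos [ 0.4508 -0.2405  0.05  ] x [-0.002  0.002 -1.   ] y [ 0.926 -0.378 -0.003] z [-0.378 -0.926 -0.001] q6 1.25
shift units [0.017 0.004 0.003] yaw rad -0.0028 units -0.019 F [-0.5  0.2 -0.4] grip 0.0854
shift units if turned first [0.017 0.004 0.003]
```

Now I'll close at 90 N.

```bash
python3 -m creep '{"linear":[[0,0,0],[0,0,0],[0,0,0],[0,0,0],[0,0,0]],"yaw":[0,0,0,0,0],"grip":[0,0,0,0,0]}' 90;python3 -m creep '{"linear":[[0,0,0],[0,0,0],[0,0,0]],"yaw":[0,0,0],"grip":[0,0,0]}';python3 -m creep '{"linear":[[-0.4,0,0],[-0.8,0,0],[-0.8,0,0],[-0.8,0,0],[0,0,0]],"yaw":[0,0,0,0,0],"grip":[0,0,0,0,0]}'
python3 - <<'E'
from bench import *
from h import *
s=state();c=wcam(read_camera("wrist"),s);cv2.imwrite("pics/w2.png",c["img"][:,:,::-1]);np.save("w2.npy",c,allow_pickle=True)
print(s["ee_pos"],s["wrist_force"],s["grip_width"])
s=read_camera("scene");cv2.imwrite("pics/s2.png",s["img"][:,:,::-1])
E
```

```text
t: 3.5
ee_pos: [0.4513, -0.2411, 0.0519]
orientation: [1.489, 0.999, -1.489]
wrist_force: [-0.1, 0.6, 3.9]
grip_width: 0.012
t: 3.88
ee_pos: [0.4513, -0.2411, 0.0519]
orientation: [1.489, 0.999, -1.489]
wrist_force: [-1.3, 0.2, 5.6]
grip_width: 0.0126
t: 4.5
ee_pos: [0.4529, -0.2423, 0.2224]
orientation: [1.489, 0.992, -1.485]
wrist_force: [0.9, -0.5, -3.4]
grip_width: 0.0123
[ 0.45287438 -0.2422933   0.22244708] [ 0.88866649 -0.50891965 -3.44347715] 0.012315552392004716
```

View pics/w2.png

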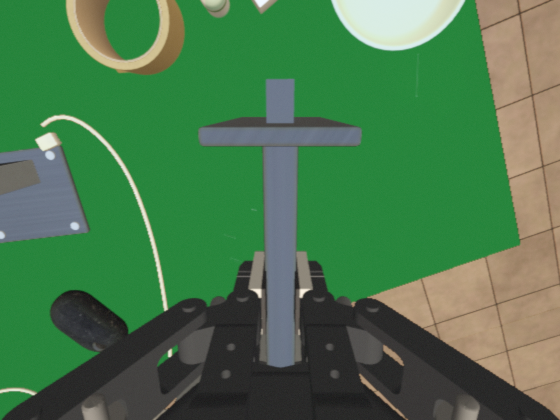

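View pics/s2.png

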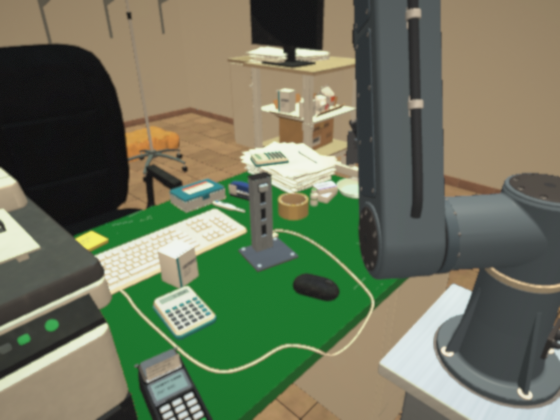

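The arm is held, with the jaw opening at 12 mm. In the wrist view the plate's top face is at rows 127–145 and columns 199–361, its rear face's lower edge is near row 118 and the claw end is at row 79. I'll zoom in for corners and recover the pose in hand.

Run:
```python
import cv2
i=cv2.imread("pics/w2.png")[70:160,185:375];cv2.imwrite("pics/w2z.png",cv2.resize(i,None,fx=4,fy=4,interpolation=cv2.INTER_CUBIC))
```

```text
(no output)
```

View pics/w2z.png

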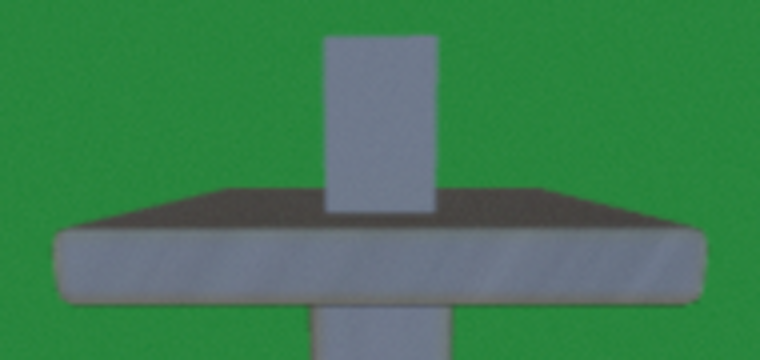

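Run:
```python
from h import *
c=np.load("w2.npy",allow_pickle=True).item()
z=lambda X,Y:((X+.5)/4-.5+185,(Y+.5)/4-.5+70)
o=[((0,.025,.1),(55,229)),((0,-.025,.1),(707,229)),((0,.025,0),(225,188)),((0,-.025,0),(543,188)),((.015,.005,.078),(323,36)),((.015,-.005,.078),(438,36)),((0,.005,.078),(325,213)),((0,-.005,.078),(436,213))]
O=np.array([a for a,_ in o]);I=np.array([z(*b) for _,b in o])
ok,rv,tv=cv2.solvePnP(O,I,c["mtx"],None,flags=cv2.SOLVEPNP_SQPNP)
ok,rv,tv=cv2.solvePnP(O,I,c["mtx"],None,rv,tv,True)
pr=cv2.projectPoints(O,rv,tv,c["mtx"],None)[0][:,0];print((pr-I).round(2).tolist())
T=np.eye(4);T[:3,:3]=cv2.Rodrigues(rv)[0];T[:3,3]=tv.ravel()
TA=c["hand_eye"]@T
print("arm in tool\n",TA.round(4)); np.save("TA.npy",TA)
A=np.linalg.inv(c["extrinsics"])@T;print("arm in world\n",A.round(4)); 
print("grip pt in tool",(TA@[-.075,0,.068,1]).round(4))
W=np.linalg.inv(c["extrinsics"])@np.linalg.inv(c["hand_eye"]);print("tool\n",W.round(4))
```

```text
[[-0.51, -0.42], [0.1, -0.53], [-0.95, -0.24], [0.79, -0.31], [0.56, 0.85], [-0.31, 0.81], [0.67, -0.11], [-0.33, -0.13]]
arm in tool
 [[ 2.00e-04  4.30e-03 -1.00e+00  5.36e-02]
 [ 1.00e+00 -5.00e-04  2.00e-04  7.43e-02]
 [-5.00e-04 -1.00e+00 -4.30e-03 -6.00e-04]
 [ 0.00e+00  0.00e+00  0.00e+00  1.00e+00]]
arm in world
 [[ 0.9259  0.3778 -0.0043  0.5222]
 [-0.3778  0.9259  0.0091 -0.2701]
 [ 0.0075 -0.0068  0.9999  0.1694]
 [ 0.      0.      0.      1.    ]]
grip pt in tool [-1.44e-02 -7.00e-04 -9.00e-04  1.00e+00]
tool
 [[ 0.0062  0.9257 -0.3783  0.4529]
 [-0.0053 -0.3783 -0.9257 -0.2423]
 [-1.      0.0077  0.0025  0.2224]
 [ 0.      0.      0.      1.    ]]
```

```bash
python3 go.py 0.40 0.087 0.222 -0.248
```

```text
t 4.6 pos [ 0.4503 -0.2403  0.2186] x [-0.001  0.001 -1.   ] y [ 0.926 -0.378 -0.002] z [-0.378 -0.926 -0.   ] q6 1.25
shift units [-0.049 -2.841 -4.731] yaw rad -0.1402 units -0.934 F [ 0.6  0.1 -3.2] grip 0.0121
shift units if turned first [-0.049 -2.152 -5.082]
```

```bash
python3 -m creep '{"linear":[[0,-0.47,-0.79],[0,-0.47,-0.79],[0,-0.47,-0.79],[0,-0.47,-0.79],[0,-0.47,-0.79]],"yaw":[0,0,0,0,0],"grip":[0,0,0,0,0]}';python3 -m creep '{"linear":[[0,-0.47,-0.78],[0,0,0],[0,0,0]],"yaw":[0,-0.93,0],"grip":[0,0,0]}';python3 go.py 0.40 0.087 0.222 -0.248
python3 - <<'E'
from bench import *
from h import *
s=state();c=wcam(read_camera("wrist"),s);cv2.imwrite("pics/w3.png",c["img"][:,:,::-1]);np.save("w3.npy",c,allow_pickle=True)
c=read_camera("scene");cv2.imwrite("pics/s3.png",c["img"][:,:,::-1]);np.save("s3.npy",c,allow_pickle=True)
c=read_camera("top");cv2.imwrite("pics/t3.png",c["img"][:,:,::-1]);np.save("t3.npy",c,allow_pickle=True)
i=cv2.imread("pics/s3.png")[150:300,200:400];cv2.imwrite("pics/s3z.png",cv2.resize(i,None,fx=4,fy=4,interpolation=cv2.INTER_CUBIC))
i=cv2.imread("pics/t3.png")[160:300,200:400];cv2.imwrite("pics/t3z.png",cv2.resize(i,None,fx=4,fy=4,interpolation=cv2.INTER_CUBIC))
E
```

```text
t: 5.22
ee_pos: [0.4082, 0.0337, 0.2173]
orientation: [1.487, 1.003, -1.494]
wrist_force: [2.0, -0.2, -2.6]
grip_width: 0.0123
t: 5.6
ee_pos: [0.4002, 0.0866, 0.2176]
orientation: [1.387, 1.085, -1.394]
wrist_force: [0.3, 0.6, -2.8]
grip_width: 0.0122
t 5.6 pos [0.4002 0.0866 0.2176] x [-0.005  0.    -1.   ] y [ 0.969 -0.246 -0.005] z [-0.246 -0.969  0.001] q6 1.76
shift units [-0.074 -0.005 -0.006] yaw rad -0.0004 units -0.002 F [ 0.3  0.6 -2.8] grip 0.0122
shift units if turned first [-0.074 -0.005 -0.006]
```

View pics/w3.png

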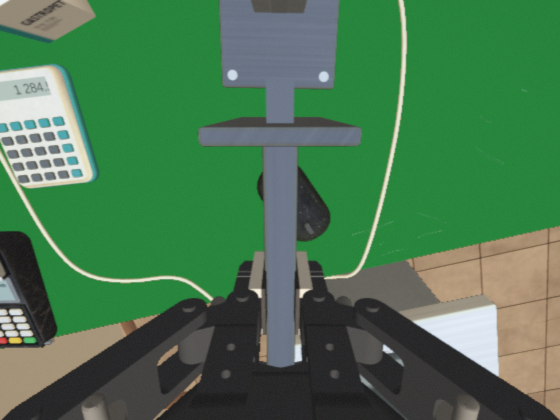

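View pics/s3z.png

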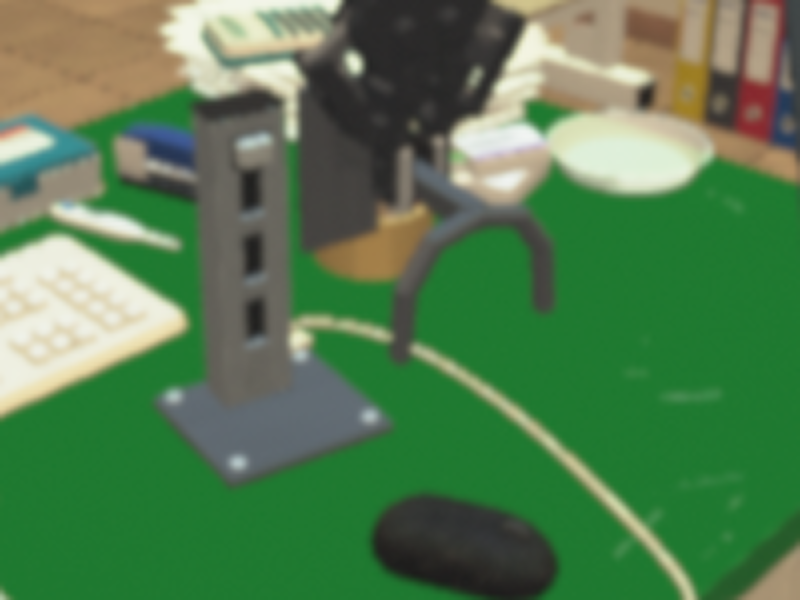

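View pics/t3z.png

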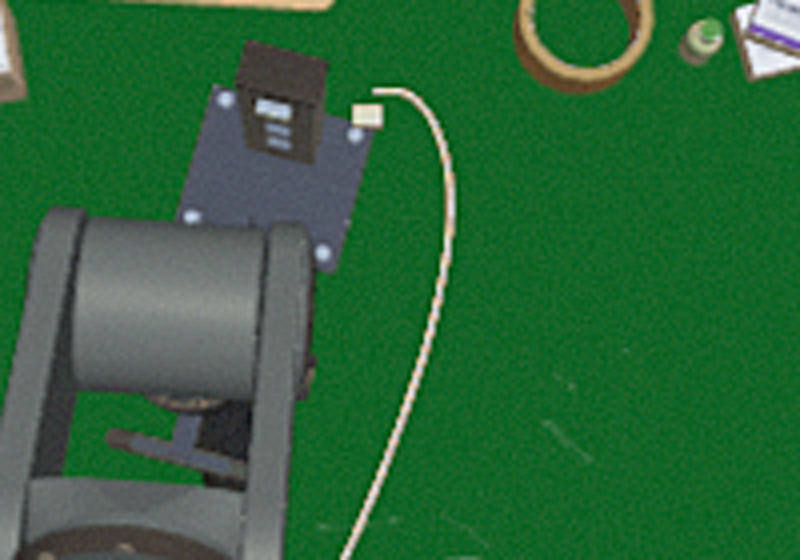

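The wrist view shows the base plate's front edge at row 87, columns 223–334, with screws at (232,75) and (324,76). The upright's foot is at the top, columns 250–307. The base looks square to the held plate. I'll measure the base front corners from this view.

Run:
```python
from h import *
c=np.load("w3.npy",allow_pickle=True).item()
im=c["img"].astype(int);m=((im[...,1]-im[...,0])<25)
# front edge: last base row per column; sides
fe=[];
for x in list(range(228,264))+list(range(297,330)):
    r=np.where(m[60:110,x])[0]+60; fe.append((x,r.max()+.5))
L=[];Rr=[]
for y in range(15,80):
    xs=np.where(m[y,205:355])[0]+205; L.append((xs.min()-.5,y));Rr.append((xs.max()+.5,y))
def fit(p):
    W=np.array([ray(c,q,.008)[:2] for q in p]);v=cv2.fitLine(W.astype(np.float32),cv2.DIST_HUBER,0,1e-4,1e-4).ravel();return v
for n,p in(("front",fe),("left",L),("right",Rr)):
    v=fit(p);print(n,v.round(4),"angle",np.arctan2(v[1],v[0]).round(4))
vf,vl,vr=fit(fe),fit(L),fit(Rr)
def inter(a,b):
    t=np.linalg.solve(np.array([a[:2],-b[:2]]).T,b[2:]-a[2:]);return a[2:]+t[0]*a[:2]
FL,FR=inter(vf,vl),inter(vf,vr);print(FL,FR,np.linalg.norm(FL-FR))
d=(FL-FR)/np.linalg.norm(FL-FR);fx=np.array([d[1],-d[0]]);yaw=np.arctan2(fx[1],fx[0]);print("yaw front",yaw)
print("origin (wrist)",(FL+FR)/2+.07*fx)
# arm pose in world via PnP-in-hand
W=np.linalg.inv(c["extrinsics"])@np.linalg.inv(c["hand_eye"]);A=W@np.load("TA.npy");print("arm\n",A.round(4),"yaw",np.arctan2(A[1,0],A[0,0]))
# top/scene measure of screws for comparison
for n,ps,o in(("t3",((225,99),(356,135),(192,217),(323,254)),(200,160)),("s3",((174,397),(302,355),(238,463),(370,416)),(200,150))):
    k=np.load(n+".npy",allow_pickle=True).item();P=[ray(k,((x+.5)/4-.5+o[0],(y+.5)/4-.5+o[1]),.009)[:2] for x,y in ps]
    print(n,np.array(P).round(4).tolist(),"mean",np.mean(P,0).round(4),"yaw",np.arctan2(*(P[0]-P[2]+P[1]-P[3])[::-1]).round(4),np.arctan2(-(P[0]-P[1]+P[2]-P[3])[0],(P[0]-P[1]+P[2]-P[3])[1]).round(4))
P=[ray(c,p,.009)[:2] for p in((232,75),(323.5,76))];print("wrist screws",P)
k=np.load("s3.npy",allow_pickle=True).item()
```

```text
front [0.2621 0.965  0.4967 0.0676] angle 1.3056
left [ 0.9659 -0.259   0.5453  0.1136] angle -0.262
right [ 0.9648 -0.263   0.5175 -0.0014] angle -0.2661
[0.5116291  0.12259643] [0.48068598 0.00867517] 0.11804885
yaw front -0.2652198
origin (wrist) [0.56371   0.0472873]
arm
 [[ 0.9694  0.2453  0.006   0.4721]
 [-0.2453  0.9694  0.0039  0.0689]
 [-0.0049 -0.0052  1.      0.1636]
 [ 0.      0.      0.      1.    ]] yaw -0.2478255060799467
t3 [[0.6036, 0.0877], [0.5779, -0.0058], [0.5184, 0.1101], [0.4924, 0.0174]] mean [0.5481 0.0523] yaw -0.2613 -0.271
s3 [[0.6006, 0.0855], [0.5755, -0.0088], [0.5161, 0.108], [0.4914, 0.0148]] mean [0.5459 0.0499] yaw -0.2664 -0.2594
wrist screws [array([0.52021356, 0.10913085]), array([0.49547222, 0.01566288])]
```

```bash
python3 go.py 0.4627 0.0741 0.147 -0.265
```

```text
t 5.75 pos [0.4014 0.0853 0.2184] x [-0.002  0.    -1.   ] y [ 0.969 -0.249 -0.002] z [-0.249 -0.969  0.001] q6 1.76
shift units [ 1.188  1.038 -0.074] yaw rad 0.0134 units 0.089 F [-0.1  0.5 -3.2] grip 0.0124
shift units if turned first [ 1.188  1.037 -0.088]
```

```bash
python3 -m creep '{"linear":[[0.4,0.2,-0.08],[0.4,0.2,0],[0.39,0.3,0],[0,0.34,0],[0,0,0]],"yaw":[0.09,0,0,0,0],"grip":[0,0,0,0,0]}';python3 go.py 0.4627 0.0741 0.147 -0.265
python3 - <<'E'
from bench import *
from h import *
for i in range(3):
  s=state();c=wcam(read_camera("wrist"),s); print(s["ee_pos"].round(4),s["orientation"].round(4))
cv2.imwrite("pics/w4.png",c["img"][:,:,::-1]);np.save("w4.npy",c,allow_pickle=True)
c=read_camera("scene");np.save("s4.npy",c,allow_pickle=True)
i=c["img"][150:300,200:400,::-1];cv2.imwrite("pics/s4z.png",cv2.resize(i,None,fx=4,fy=4,interpolation=cv2.INTER_CUBIC))
c=read_camera("top");np.save("t4.npy",c,allow_pickle=True)
i=c["img"][160:300,200:400,::-1];cv2.imwrite("pics/t4z.png",cv2.resize(i,None,fx=4,fy=4,interpolation=cv2.INTER_CUBIC))
E
```

```text
t: 6.38
ee_pos: [0.4653, 0.073, 0.1474]
orientation: [1.403, 1.071, -1.401]
wrist_force: [-1.3, 0.2, -2.3]
grip_width: 0.0125
t 6.38 pos [0.4653 0.073  0.1474] x [ 0.001 -0.    -1.   ] y [ 0.965 -0.263  0.001] z [-0.263 -0.965 -0.   ] q6 1.75
shift units [ 0.007 -0.047 -0.006] yaw rad -0.0009 units -0.006 F [-1.3  0.2 -2.3] grip 0.0125
shift units if turned first [ 0.007 -0.047 -0.006]
[0.4653 0.073  0.1474] [ 1.403   1.0705 -1.4013]
[0.4636 0.0735 0.1475] [ 1.4013  1.0726 -1.4025]
[0.4626 0.0739 0.1477] [ 1.4004  1.0738 -1.4026]
```

View pics/w4.png

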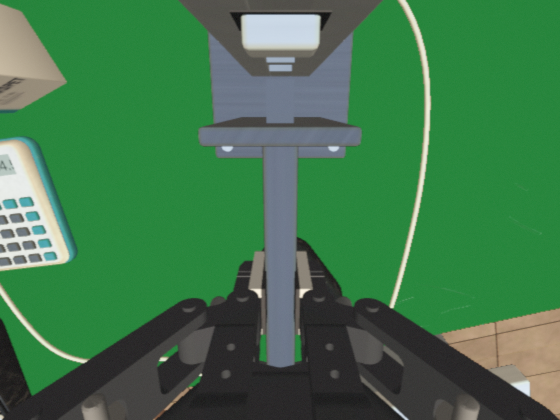

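View pics/s4z.png

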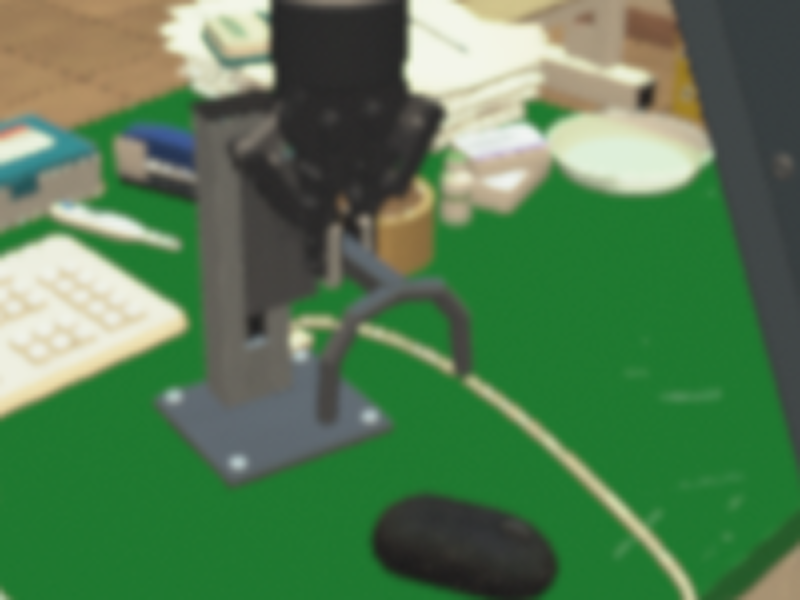

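View pics/t4z.png

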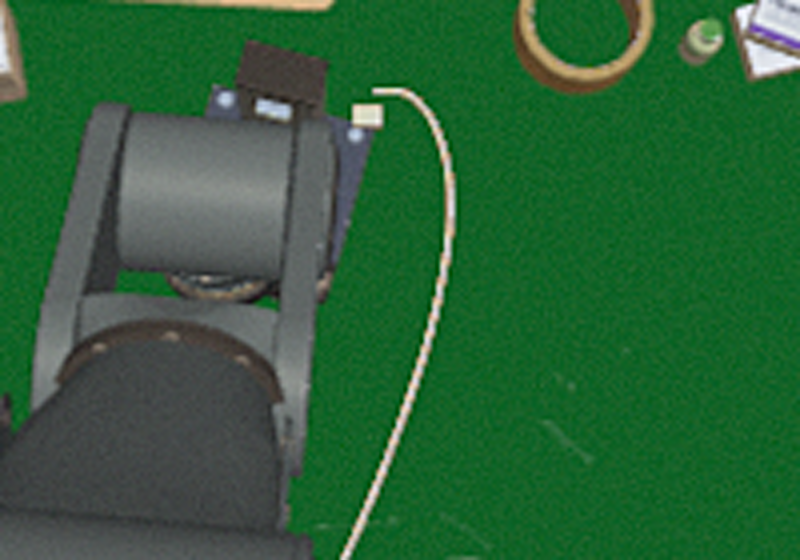

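In the wrist view the catch's columns 241–320 centre on 280.5. The held plate (199–361) centres on 280, and the slot sills (267–294) on 280.5. It is aligned laterally and in yaw. Next I'll check height in the scene view against the upright's known slot edges.

Run:
```python
from h import *
c=np.load("s4.npy",allow_pickle=True).item()
z=lambda p:((p+np.array([.5-200+0,0])*0)-np.array([200,150])+.5)*4-.5
yaw=-.265;fx=np.array([np.cos(yaw),np.sin(yaw),0]);fy=np.array([-fx[1],fx[0],0]);ez=np.array([0,0,1.])
U=np.array([.5637,.0473,0]);U2=np.array([.5604,.046,0])
for n,o in(("wristU",U),("sceneU",U2)):
    print(n,"low slot sill corners",[z(proj(c,o+fy*y+ez*h)).round(0).tolist() for y,h in((.008,.05),(-.008,.05),(.008,.084))],"front edge L",z(proj(c,o+fy*.025+ez*.008)).round(0),"top L",z(proj(c,o+fy*.025+ez*.214)).round(0))
    for h in(.086,.090,.094,.098,.102): print(h,"plate rear-low L",z(proj(c,o-fx*.03+fy*.025+ez*h)).round(0),"front-low L",z(proj(c,o-fx*.036+fy*.025+ez*h)).round(0),"front-low R",z(proj(c,o-fx*.036-fy*.025+ez*h)).round(0),"foot L",z(proj(c,o-fx*.16+fy*.045+ez*h)).round(0))
i=c["img"][195:245,250:325,::-1];cv2.imwrite("pics/s4zz.png",cv2.resize(i,None,fx=10,fy=10,interpolation=cv2.INTER_CUBIC))
```

```text
wristU low slot sill corners [[242.0, 344.0], [264.0, 337.0], [240.0, 298.0]] front edge L [221. 407.] top L [207. 115.]
0.086 plate rear-low L [239. 323.] front-low L [244. 328.] front-low R [314. 306.] foot L [320. 436.]
0.09 plate rear-low L [239. 318.] front-low L [243. 322.] front-low R [314. 300.] foot L [320. 429.]
0.094 plate rear-low L [239. 312.] front-low L [243. 316.] front-low R [314. 295.] foot L [320. 423.]
0.098 plate rear-low L [238. 306.] front-low L [243. 310.] front-low R [314. 289.] foot L [320. 417.]
0.102 plate rear-low L [238. 301.] front-low L [243. 305.] front-low R [314. 283.] foot L [320. 411.]
sceneU low slot sill corners [[247.0, 345.0], [269.0, 339.0], [245.0, 299.0]] front edge L [226. 408.] top L [212. 115.]
0.086 plate rear-low L [244. 324.] front-low L [249. 329.] front-low R [319. 307.] foot L [326. 437.]
0.09 plate rear-low L [244. 319.] front-low L [249. 323.] front-low R [319. 301.] foot L [326. 431.]
0.094 plate rear-low L [244. 313.] front-low L [249. 317.] front-low R [319. 296.] foot L [326. 425.]
0.098 plate rear-low L [244. 307.] front-low L [248. 312.] front-low R [319. 290.] foot L [326. 419.]
0.102 plate rear-low L [243. 302.] front-low L [248. 306.] front-low R [319. 284.] foot L [326. 412.]
```

View pics/s4zz.png

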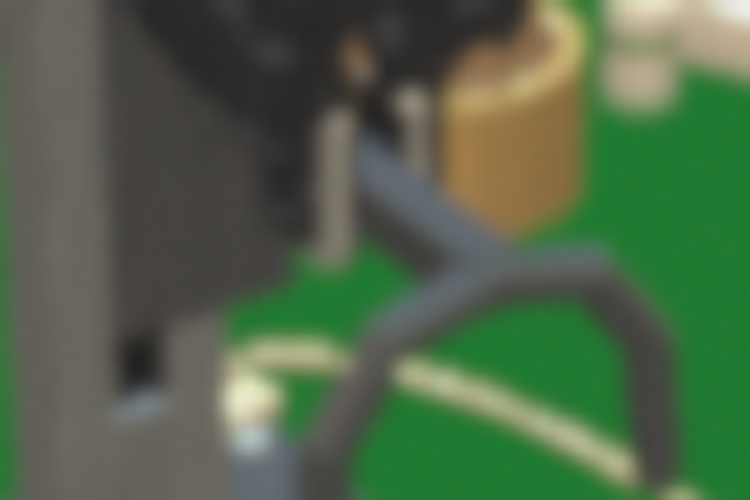

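Heights agree: the lower plate corner and the foot match origin z ≈ 94–95 mm. I'll start the insertion, watching the force.

```bash
python3 -m creep '{"linear":[[0,0.12,0],[0,0.12,0],[0,0.1,0],[0,0,0]],"yaw":[0,0,0,0],"grip":[0,0,0,0]}' 100;python3 go.py 0.4917 0.0663 0.147 -0.265
python3 - <<'E'
from bench import *
from h import *
s=state();c=wcam(read_camera("wrist"),s); print(s["ee_pos"].round(4),s["wrist_force"],s["ft_torque"])
cv2.imwrite("pics/w5.png",c["img"][:,:,::-1])
E
```

```text
t: 7.12
ee_pos: [0.4828, 0.0692, 0.1477]
orientation: [1.399, 1.075, -1.401]
wrist_force: [-0.3, -0.4, -3.1]
grip_width: 0.012
t 7.12 pos [0.4828 0.0692 0.1477] x [-0.002  0.    -1.   ] y [ 0.966 -0.259 -0.002] z [-0.259 -0.966  0.   ] q6 1.75
shift units [0.011 0.156 0.009] yaw rad 0.0026 units 0.017 F [-0.3 -0.4 -3.1] grip 0.012
shift units if turned first [0.011 0.156 0.008]
[0.4828 0.0692 0.1477] [-0.28711101 -0.42614753 -3.06133189] [-0.0090425   0.1004279  -0.02600344]
```

View pics/w5.png

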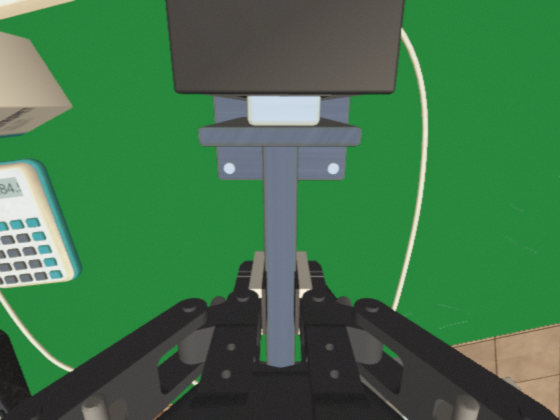

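Run:
```python
from bench import *
from h import *
s=state();c=wcam(read_camera("wrist"),s);print(s["ee_pos"].round(4),s["orientation"].round(4),c["mtx"][0])
im=c["img"];m=(im[110]>200).all(1)|((im[110].astype(int).sum(1)>520)&(im[110,:,2]>200));xs=np.where(m[200:360])[0]+200;print("catch cols",xs.min(),xs.max())
d=im[85].astype(int).sum(1);xs=np.where(d[150:420]<190)[0]+150;print("upright cols",xs.min(),xs.max())
d=im[138].astype(int);xs=np.where((d[:,1]-d[:,0]<25)[150:420])[0]+150;print("plate",xs.min(),xs.max())
T=np.linalg.inv(c["hand_eye"])  # tool->cam
f=c["mtx"][0,0];cx=c["mtx"][0,2]
for n,col,wpx,w in(("catch",None,None,.022),):pass
def lat(a,b,w): 
    dep=f*w/(b-a+1); Z=((a+b)/2-cx)*dep/f+c["hand_eye"][2,3]; return dep.round(4),(Z*1e3).round(2)
import sys
np.save("w5.npy",c,allow_pickle=True)
for n,a,b,w in(("catch",248,320,.022),("upright front top",178,396,.05),("plate top",199,361,.05),("claw/bar",None,None,None)):
    if a: print(n,"depth, tool z mm",lat(a,b,w))
```

```text
[0.4829 0.0692 0.1477] [ 1.3993  1.0741 -1.4004] [306.85728632   0.         280.02617586]
catch cols 250 318
upright cols 174 175
plate 199 360
catch depth, tool z mm (np.float64(0.0925), np.float64(0.38))
upright front top depth, tool z mm (np.float64(0.0701), np.float64(0.78))
plate top depth, tool z mm (np.float64(0.0941), np.float64(-0.82))
```

```bash
python3 -m creep '{"linear":[[0,0,0.018],[0,0.05,0],[0,0.05,0],[0,0.03,0],[0,0,0]],"yaw":[0.015,0,0,0,0],"grip":[0,0,0,0,0]}' 100;python3 go.py 0.4917 0.0653 0.147 -0.265
```

```text
t: 7.85
ee_pos: [0.4898, 0.0661, 0.1477]
orientation: [1.401, 1.073, -1.403]
wrist_force: [-4.4, 1.2, -2.8]
grip_width: 0.0121
t 7.85 pos [0.4898 0.0661 0.1477] x [-0.001  0.    -1.   ] y [ 0.965 -0.261 -0.001] z [-0.261 -0.965  0.   ] q6 1.74
shift units [0.011 0.034 0.005] yaw rad 0.0005 units 0.003 F [-4.4  1.2 -2.8] grip 0.0121
shift units if turned first [0.011 0.034 0.005]
```

```bash
python3 -m creep '{"linear":[[0,0.03,0],[0,0.02,0],[0,0,0]],"yaw":[0,0,0],"grip":[0,0,0]}';python3 go.py 0.4917 0.0653 0.147 -0.265
python3 - <<'E'
from bench import *
from h import *
s=state();c=wcam(read_camera("wrist"),s); print(s["ee_pos"].round(4),s["wrist_force"],s["ft_torque"])
cv2.imwrite("pics/w6.png",c["img"][:,:,::-1])
c=read_camera("scene")
i=c["img"][150:300,200:400,::-1];cv2.imwrite("pics/s6z.png",cv2.resize(i,None,fx=4,fy=4,interpolation=cv2.INTER_CUBIC))
E
```

```text
t: 8.22
ee_pos: [0.4913, 0.0658, 0.1477]
orientation: [1.4, 1.076, -1.405]
wrist_force: [-7.5, 2.6, 0.1]
grip_width: 0.0121
t 8.22 pos [0.4913 0.0658 0.1477] x [-0.004  0.001 -1.   ] y [ 0.965 -0.262 -0.004] z [-0.262 -0.965  0.   ] q6 1.74
shift units [0.012 0.008 0.006] yaw rad 0.0004 units 0.003 F [-7.5  2.6  0.1] grip 0.0121
shift units if turned first [0.012 0.008 0.006]
[0.4913 0.0658 0.1477] [-7.52895519  2.62006561  0.11351845] [ 0.296091    0.89723217 -0.0519887 ]
```

View pics/w6.png

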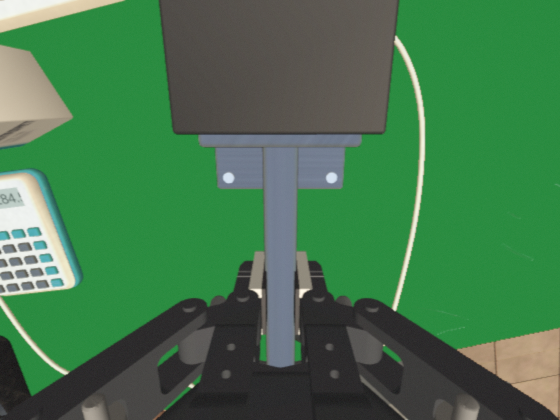

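View pics/s6z.png

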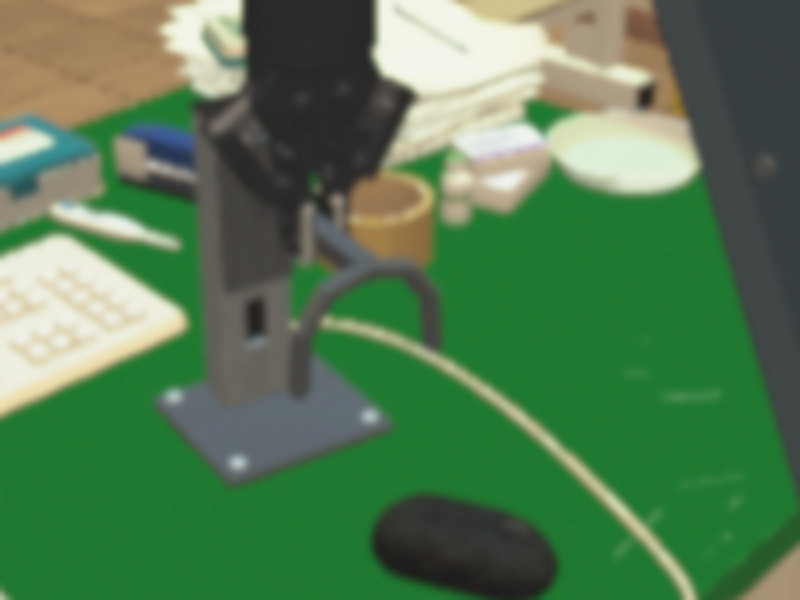

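The wrist view shows the plate's visible top strip (rows 134–146) meeting the upright's top edge at row 133, so the catch is covered. I'll push slightly more to confirm it's flush.

```bash
python3 -m creep '{"linear":[[0,0.02,0],[0,0,0],[0,0,0]],"yaw":[0,0,0],"grip":[0,0,0]}';python3 go.py 0.4917 0.0653 0.147 -0.265
```

```text
t: 8.7
ee_pos: [0.4913, 0.0657, 0.1476]
orientation: [1.399, 1.077, -1.406]
wrist_force: [-9.0, 2.5, 0.3]
grip_width: 0.0121
t 8.7 pos [0.4913 0.0657 0.1476] x [-0.007  0.001 -1.   ] y [ 0.965 -0.262 -0.007] z [-0.262 -0.965  0.   ] q6 1.74
shift units [0.01  0.008 0.005] yaw rad 0.0003 units 0.002 F [-9.   2.5  0.3] grip 0.0121
shift units if turned first [0.01  0.008 0.005]
```

It stalled at 9 N, so it's flush. Now I'll press down.

```bash
python3 -m creep '{"linear":[[0.06,0,0],[0.06,0,0],[0.05,0,0],[0,0,0]],"yaw":[0,0,0,0],"grip":[0,0,0,0]}';python3 go.py 0.4917 0.0653 0.129 -0.265
```

```text
t: 9.2
ee_pos: [0.4913, 0.0656, 0.1371]
orientation: [1.398, 1.078, -1.407]
wrist_force: [-8.6, 1.8, -1.7]
grip_width: 0.0122
t 9.2 pos [0.4913 0.0656 0.1371] x [-0.007  0.001 -1.   ] y [ 0.965 -0.261 -0.007] z [-0.261 -0.965  0.001] q6 1.74
shift units [0.134 0.009 0.003] yaw rad 0.0005 units 0.003 F [-8.6  1.8 -1.7] grip 0.0122
shift units if turned first [0.134 0.009 0.003]
```

```bash
python3 -m creep '{"linear":[[0.06,0,0],[0.05,0,0],[0.03,0,0],[0,0,0]],"yaw":[0,0,0,0],"grip":[0,0,0,0]}';python3 go.py 0.4917 0.0653 0.129 -0.265
```

```text
t: 9.7
ee_pos: [0.4913, 0.0656, 0.1288]
orientation: [1.398, 1.077, -1.407]
wrist_force: [-7.7, 1.9, -0.1]
grip_width: 0.0118
t 9.7 pos [0.4913 0.0656 0.1288] x [-0.007  0.001 -1.   ] y [ 0.965 -0.261 -0.007] z [-0.261 -0.965  0.001] q6 1.74
shift units [-0.004  0.008  0.003] yaw rad 0.0004 units 0.003 F [-7.7  1.9 -0.1] grip 0.0118
shift units if turned first [-0.004  0.008  0.003]
```

```bash
python3 -m creep '{"linear":[[0.03,0,0],[0.02,0,0],[0,0,0]],"yaw":[0,0,0],"grip":[0,0,0]}';python3 go.py 0.4917 0.0653 0.129 -0.265
python3 - <<'E'
from bench import *
from h import *
s=state();c=wcam(read_camera("wrist"),s); print(s["ee_pos"].round(4),s["wrist_force"],s["ft_torque"])
cv2.imwrite("pics/w7.png",c["img"][:,:,::-1])
c=read_camera("scene")
i=c["img"][150:300,200:400,::-1];cv2.imwrite("pics/s7z.png",cv2.resize(i,None,fx=4,fy=4,interpolation=cv2.INTER_CUBIC))
E
```

```text
t: 10.07
ee_pos: [0.491, 0.0657, 0.1275]
orientation: [1.398, 1.077, -1.406]
wrist_force: [-12.6, 2.7, 14.1]
grip_width: 0.012
t 10.07 pos [0.491  0.0657 0.1275] x [-0.006  0.001 -1.   ] y [ 0.965 -0.261 -0.006] z [-0.261 -0.965  0.001] q6 1.74
shift units [-0.025  0.013  0.004] yaw rad 0.0007 units 0.005 F [-12.6   2.7  14.1] grip 0.012
shift units if turned first [-0.025  0.013  0.003]
[0.491  0.0657 0.1275] [-12.6100112    2.69038513  14.07522723] [ 0.29249049  1.5559949  -0.06072244]
```

View pics/w7.png

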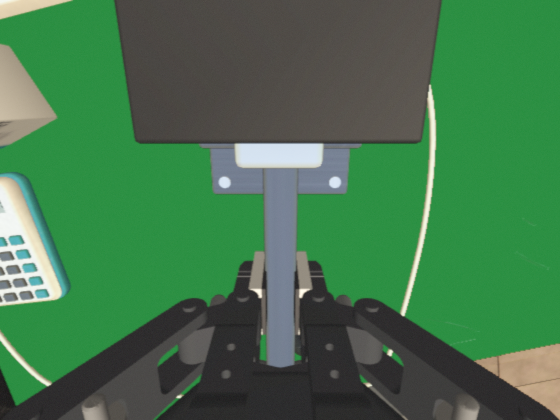

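View pics/s7z.png

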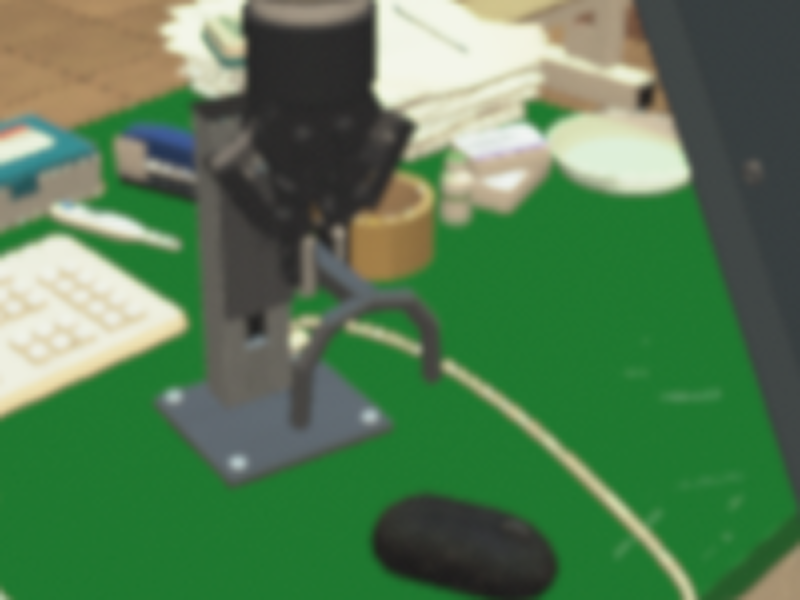

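The catch has sprung out over the plate: bright block at columns 235–323, rows 143–167, overlapping the plate's top strip. It bottomed out at 14 N down. I'll unload, release and retreat straight up.

```bash
python3 -m creep '{"linear":[[-0.03,-0.03,0],[0,0,0],[0,0,0],[0,0,0],[0,0,0]],"yaw":[0,0,0,0,0],"grip":[0,0,0.3,0.7,1]}' 40;python3 -m creep '{"linear":[[0,0,0],[0,0,0],[0,0,0]],"yaw":[0,0,0],"grip":[1,1,1]}';python3 go.py 0.4917 0.0653 0.129 -0.265
```

```text
t: 10.8
ee_pos: [0.4943, 0.0651, 0.1286]
orientation: [1.403, 1.07, -1.399]
wrist_force: [-0.0, -0.1, -0.2]
grip_width: 0.0608
t: 11.18
ee_pos: [0.4927, 0.0654, 0.1281]
orientation: [1.401, 1.072, -1.401]
wrist_force: [0.5, -0.3, 0.4]
grip_width: 0.0854
t 11.18 pos [0.4927 0.0654 0.1281] x [ 0. -0. -1.] y [ 0.965 -0.261  0.   ] z [-0.261 -0.965 -0.   ] q6 1.74
shift units [-0.015 -0.016  0.007] yaw rad 0.0006 units 0.004 F [ 0.5 -0.3  0.4] grip 0.0854
shift units if turned first [-0.015 -0.016  0.007]
```

```bash
python3 -m creep '{"linear":[[-0.3,0,0],[-0.6,0,0],[-0.8,0,0],[-0.8,0,0],[-0.3,0,0]],"yaw":[0,0,0,0,0],"grip":[1,1,1,1,1]}';python3 -m creep '{"linear":[[0,-0.5,0],[0,-0.7,0],[0,-0.5,0],[0,0,0]],"yaw":[0,0,0,0],"grip":[1,1,1,1]}'
python3 - <<'E'
from bench import *
from h import *
s=state();c=wcam(read_camera("wrist"),s); print(s["ee_pos"].round(4),s["wrist_force"])
cv2.imwrite("pics/w8.png",c["img"][:,:,::-1])
for n in("scene","top"):
  c=read_camera(n);np.save(n[0]+"8.npy",c,allow_pickle=True);cv2.imwrite(f"pics/{n}8.png",c["img"][:,:,::-1])
  i=c["img"][150:300,200:400,::-1];cv2.imwrite(f"pics/{n}8z.png",cv2.resize(i,None,fx=4,fy=4,interpolation=cv2.INTER_CUBIC))
E
```

```text
t: 11.8
ee_pos: [0.4941, 0.0654, 0.2993]
orientation: [1.404, 1.068, -1.396]
wrist_force: [0.5, -0.2, -0.2]
grip_width: 0.0858
t: 12.3
ee_pos: [0.3919, 0.0927, 0.296]
orientation: [1.4, 1.074, -1.401]
wrist_force: [0.3, 0.4, -0.3]
grip_width: 0.0857
[0.3919 0.0927 0.296 ] [ 0.27793116  0.37484286 -0.30327391]
```

View pics/w8.png

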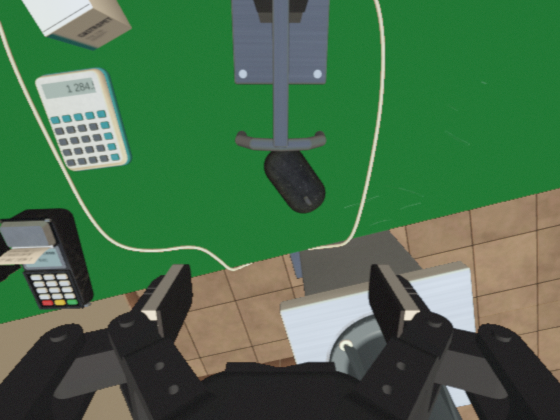

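View pics/scene8z.png

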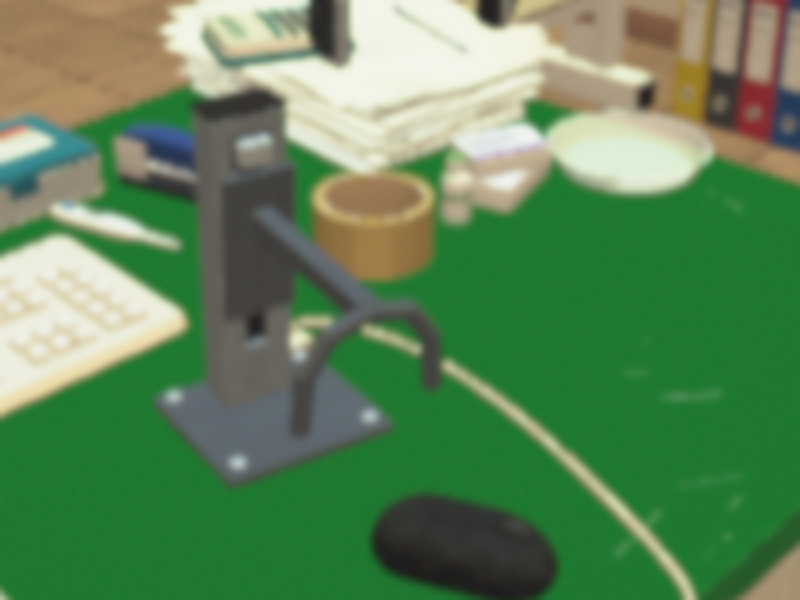

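View pics/top8.png

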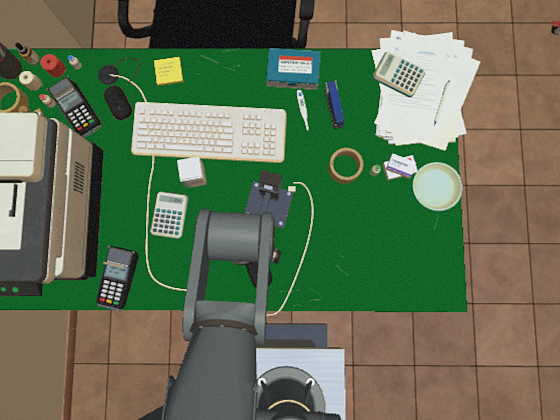

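The scene view shows the arm hanging on the upright. The catch at (253,150) stands out as it did at the start, right above the plate's top edge (about row 172). One numeric check of seat height and bystanders, then I'll hand in.

Run:
```python
from h import *
c=np.load("s8.npy",allow_pickle=True).item()
z=lambda p:(p-np.array([200,150])+.5)*4-.5
yaw=-.265;fx=np.array([np.cos(yaw),np.sin(yaw),0]);fy=np.array([-fx[1],fx[0],0]);ez=np.array([0,0,1.])
o=np.array([.562,.0467,0])
for h in(.074,.076,.08):print(h,"low L front",z(proj(c,o-fx*.007+fy*.025+ez*h)).round(0),"low R",z(proj(c,o-fx*.007-fy*.025+ez*h)).round(0),"top L",z(proj(c,o-fx*.008+fy*.025+ez*(h+.1))).round(0))
g=c["img"][150:300,200:400,::-1][30:90,40:110];cv2.imwrite("pics/s8zz.png",cv2.resize(c["img"][175:245,240:300,::-1],None,fx=8,fy=8,interpolation=cv2.INTER_CUBIC))
a=cv2.imread("pics/scene0.png").astype(int);b=cv2.imread("pics/scene8.png").astype(int);d=np.abs(a-b).max(2)
for n,(x0,y0,x1,y1) in dict(mouse=(288,268,345,305),carton=(155,235,202,290),calc=(150,285,218,338),tape=(275,190,312,222)).items(): print(n,np.mean(d[y0:y1,x0:x1]>30).round(4))
```

```text
0.074 low L front [225. 325.] low R [294. 303.] top L [219. 181.]
0.076 low L front [225. 322.] low R [294. 301.] top L [219. 178.]
0.08 low L front [224. 316.] low R [294. 295.] top L [218. 172.]
mouse 0.0
carton 0.0
calc 0.0
tape 0.0954
```

View pics/s8zz.png

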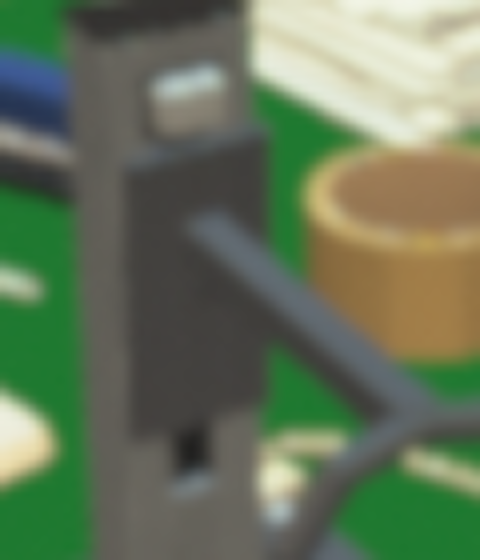

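The visible gap from plate edge to slot sill is about 66 px, which fits a fully seated plate (66 expected). I'll check the tape in the top view, where nothing hides it, then hand in.

Run:
```python
from bench import *
from h import *
a=cv2.imread("pics/top0.png").astype(int);b=cv2.imread("pics/top8.png").astype(int);print("tape diff",np.mean(np.abs(a-b).max(2)[145:185,325:367]>30))
print(state()["wrist_force"],state()["t"]); print(job_done())
```

```text
tape diff 0.0005952380952380953
[0.25944436 1.44869793 0.12899066] 12.45
the job is handed in; nothing more can be done
None
```

The headset arm is locked on the upright, and I handed the job in at t = 12.5 s of the 45 s allowed. I gripped the arm by its bar, put both claws through the upper two slots until the back plate was flush and the catch was in, then pressed down about 20 mm. It bottomed out at 14 N, after which I let go and backed away clear of everything.

**Last checks:**
- **Catch:** it is sprung out above the plate's top edge in both the wrist and scene views.
- **Seating:** the gap from the plate's lower edge to the lowest slot's sill is about 66 px, which matches the fully seated value. The absolute projection of the plate's lower corner read about 2–3 mm higher. I put that down to camera calibration and image blur, because the scene view had shown the upright's own edges a little high too.
- **Lean:** the arch feet dropped slightly on release, which fits the small forward lean you allow for.
- **Bystanders:** the mouse, carton and calculator are unchanged in the scene view. The tape roll showed a 10% pixel difference there, where the bar now passes in front of it, but it is unchanged in the top view.

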